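Hold the set-screw collar on the winder spindle's flat

ROBOT

A 6-joint arm with a two-finger parallel gripper is mounted at the origin on the work surface. World frame = base frame: x ahead of the robot, y to its left, z up, the work surface at z = 0. Lengths are in m, angles in rad, forces in N, time in s.
With the tool pointing down it reaches from about 0.35 to 0.975 m from the base axis. Payload 7.1 kg.
Tool frame: the origin (TCP) lies at the very end of the fingers, on their centre line; the grasp point (between the pads) lies behind it (grasp_offset is the z of the grasp point in the tool frame, in m); z points along the fingers, y is the line along which they close (so a half turn about z gives the same grasp; the last joint's range is limited). The gripper opens to 88 mm and grips with 3 to 60 N. Pads are 20 mm wide; open, the fingers measure 115 mm over their backs; the gripper's body (75 mm by 178 mm) begins 61 mm behind the grasp point.
Start: joints at [1.323, 0.423, 1.63, -0, 1.089, -0.019], TCP at [0.142, 0.609, 0.223] pointing down, gripper open.
Joint ranges: [-3, 3], [-0.9, 2.11], [0.09, 2.58], [-1.31, 4.45], [0.11, 2.69], [-2.54, 2.54]. Speed limits (rad/s): [2.39, 2.39, 3.01, 3.14, 3.14, 3.14].

INTERFACE

Orientations are given as [roll, pitch, yaw] about the fixed x, y, z axes, in that order (R = Rz(yaw) Ry(pitch) Rx(roll)).
In Python, from rig import * gives the robot as it stands.
- The arm moves only by the tool send_rows, never from a script. Its argument "commands" is a list of rows, each a list of 6 numbers: the shift along the tool's x, y, z normalised to -1 to 1, where 1 is 0.2 m, then the turn, a rotation vector about the tool's x, y, z normalised to -1 to 1, where 1 is 180 degrees. In form: [[tx, ty, tz, rx, ry, rz], ...]. A call has 1 to 8 rows; each row shifts and turns the commanded pose from where the row before left it, along the tool's axes as they then stand; what a row does not reach is not made up. A row lasts 1/12 s, in which the tool goes at most 41.7 mm and 7.16 degrees, less where a joint would pass 70% of its speed; a pose out of reach is approached as far as the arm can. A call with a number of a shift or a turn outside -1 to 1 is refused whole. A call with a gripper value outside its range is refused whole. "fingers" is the closure, from -1 (fully open) to 1 (shut), set as the call begins (left out, the last holds). The fingers move at their own pace and stop on an object; "grip_force" is the grip in N (left out, the last holds). Time passes only in rows, so rows that do not move let the fingers close. It gives the time, the measured TCP pose, the force, the opening and the grip force at its end, in the units of the state.
- state(): the state, without advancing time (a new reading comes with each control period).
- camera(name): name is "scene" or "top" or "wrist"; returns (picture, depth): 384x512x3 uint8, red, green, blue; 384x512 float32, m along the optical axis (not along the pixel's ray), 0 where there is no reading.
- camera_params(name): a dict with "K" (3x3 intrinsics, pixels), "R" (3x3) and "t" (3): a world point X has camera coordinates R X + t; the wrist camera has in their place "T_tool_cam" (4x4, takes a point from camera to tool coordinates, whose origin is the TCP and whose axes are the flange's). Camera axes: x right, y down, z forward; pixel columns grow to the right and rows downward; lengths in m; the calibration is good to about 2 mm. A picture is of the moment at which its call begins: read the wrist's pose just before it. camera_params takes no time and is no camera call.
- finish_job(): hands the job in; it is judged then, once.
The state is a dict: "clock": time; "joints": joint angles; "joint_vel": joint speeds; "tau": joint torques, N m; "tcp_pos": TCP position; "tcp_rot": TCP orientation; "ft_force": force on the tool from outside, world axes, zero at the start; "torque": the same for the moment, N m; "finger_gap": finger opening in m; "gripper_force": force on a finger pad.
Only numpy, scipy, OpenCV 4.12 (cv2) and the standard library are available. Lean on these libraries where they do the work, as an engineer would, in place of code of your own. Each camera call takes 0.05 s, during which the arm holds its last target. There are 200 camera calls.

TASK

On the label winder, pinch the upright spindle so that your fingers feel and sit on its milled flat, and turn it until the flat squarely faces the key guide. Then pick up the set-screw collar, slide it down over the spindle with its screw on the flat, and hold it there in the gripper, level, with the screw head pointing straight at the guide's hole and at the hole's height, so that a key could be pushed in. Finish while still holding the collar up at that height, and leave the other things on the bench alone.

Things in the scene. Friction and masses are not known exactly. Their poses are not given: they have to be found in the camera images.
- winder: Label winder, fixed on the bench: grey housing with an upright steel spindle and, at one end, an upright steel key guide. Origin on the bench under the spindle's axis; z up; x points from the spindle to the key guide. The housing spans x -70 to +120 mm, y -60 to +60 mm; its top is 50 mm above the bench.
- spindle (a joint): Turn of the spindle, rad, counter-clockwise from above positive; 0 when its flat squarely faces the key guide. Turns with light friction (0.06 N m), stays where left; starts at 0.5 to 1.4. Spindle 24 mm thick, on a 100 mm disc that turns with it (its top 58 mm above the bench), spindle top at 127 mm, the last 6 mm chamfered to 19 mm.
- flat (a point): The set-screw flat milled along one side of the spindle, 18 mm wide, from 73 mm above the bench to near the top, 7 mm from the axis: fingers squarely on the flat and the round back are 19 mm apart, on round sides up to 24 mm. The point is its middle, 96.5 mm above the bench; x is its outward normal, z up.
- spindle_axis (a point): Point on the spindle's axis at the height of the key guide's hole, 95 mm above the bench; same axes as the winder.
- guide_hole (a point): Centre of the key guide's 9 mm hole, 95 mm from the spindle's axis and 95 mm above the bench. The guide is an upright plate 36 mm wide, 6 mm thick, its top 115 mm above the bench, the hole's axis pointing at the spindle.
- collar: Loose steel shaft collar, about 110 g, lying flat on the bench: ring 44 mm outside, 27 mm bore, 16 mm high, a set screw through its +x side. Origin at the centre of the underside, z up, x out along the screw. The screw's 5 mm thick tip reaches into the bore to 9.5 mm from the centre: it goes onto the spindle only with the screw on the flat's side.
- collar_center (a point): Centre of the collar, 8 mm above its underside, level with the screw's axis.
- screw_head (a point): Outer end of the set screw's 9 mm thick head, 29 mm from the collar's centre along its x axis, level with the collar's mid height.
- spacer: Bystander: plain steel spacer ring without a screw, 34 mm across, 12 mm high. Origin at the underside's centre.
- hex_key: Bystander: bent hex key lying flat, 90 x 33 x 8 mm. Origin at the underside, mid length.
- tape_roll: Bystander: cardboard tape core, 90 mm across, 45 mm high. Origin at the underside's centre.
- bowl: Bystander: small glass bowl, 90 mm across, 50 mm high. Origin at the underside's centre.
- bottle: Bystander: green glass bottle, 60 mm across, 210 mm tall. Origin at the underside's centre.
- pen_cup: Bystander: black pen cup, 76 mm across, 95 mm tall. Origin at the underside's centre.
- carton: Bystander: small flat carton, 110 x 80 x 35 mm. Origin at the underside's centre.
- carton_b: Bystander: small flat carton, 100 x 75 x 30 mm. Origin at the underside's centre.
There are look-alikes about, which are no part of the job. What is shaped like the collar but purple, turquoise or yellow is not meant.

How it is judged:
On the way:
1. the fingers pinch the spindle on its flat, and the flat faces the key guide within 0.16 rad (value of joint spindle between -0.16 and 0.16 rad and contact force between the fingers and spindle_c3 above 2 N), for 0.2 s.
At the end, for the whole second after the job is handed in: Flat faces the guide within 0.16 rad; collar round the spindle, centre within 5 mm of its axis, level within 0.15 rad, centre and screw head within 6 mm of the hole's height, screw head towards the guide within 6 mm sideways; still (under 0.02 m/s), gripped with over 2 N (value of joint spindle between -0.16 and 0.16 rad and height (world z) of screw_head between 0.089 and 0.101 m and height (world z) of collar_center between 0.089 and 0.101 m and y of screw_head in the frame of winder between -0.006 and 0.006 m and x of screw_head in the frame of winder above 0.02 m and horizontal distance between collar_center and spindle_axis below 0.005 m and angle between collar's own z axis and vertical below 0.15 rad and contact force between the fingers and collar above 2 N and linear speed of collar below 0.02 m/s); the arm keeps its last pose, push and grip.
It fails at once if a bystander is pushed more than 30 mm from its place (distance of any of spacer, hex_key, tape_roll, bowl, bottle, pen_cup, carton, carton_b from where it was at the start of the episode above 0.03 m).
It also fails if it takes over 61 s, if anything falls off the work surface, if the arm or the gripper's body presses on something with over 40 N, if the wrist force passes 120 N, or if a joint passes its speed limit or range.

## Working session

There is one attempt and no reset: what is moved stays moved. The work goes in short steps, Python scripts to look and compute and a tool call to move; the robot and the scene stay as the last step left them, time stands still between calls to the robot, and variables do not carry over. Pictures are saved under pics/ and viewed, at most 10 in all, crops included, and the job is handed in when it is done.

Besides the shell and the picture viewer there is one more tool, called after "Emit:" in YAML: its name, and indented under it one key for each argument. send_rows: Moves the arm, as the interface text tells. Scaled input: -1 to 1 covers 0.2 m each way for a shift and 180 degrees each way for a turn. Its arguments: {"type":"object","properties":{"commands":{"type":"array","items":{"type":"array","items":{"type":"number"}}},"fingers":{"type":"number"},"grip_force":{"type":"number"}},"required":["commands"]}

```bash
mkdir -p pics; ls; python3 - <<'E'
from rig import *
import cv2,numpy as np
s=state(); print({k:np.round(v,3) for k,v in s.items()})
for n in ("top","scene"):
    im,d=camera(n); cv2.imwrite(f"pics/{n}.png",im[:,:,::-1]); np.savez(f"{n}.npz",im=im,d=d)
    p=camera_params(n); print(n,{k:np.round(v,3).tolist() for k,v in p.items()})
print(camera_params("wrist"))
E
```

```text
pics
{'clock': np.float64(0.0), 'joints': array([ 1.323,  0.424,  1.631, -0.   ,  1.089, -0.019]), 'joint_vel': array([-0.001,  0.001,  0.001,  0.   ,  0.002, -0.001]), 'tau': array([ 4.0000e-03, -5.4461e+01, -2.7368e+01,  6.5000e-02,  2.3000e-02,
       -0.0000e+00]), 'tcp_pos': array([0.142, 0.608, 0.222]), 'tcp_rot': array([-3.14 , -0.   ,  2.913]), 'ft_force': array([-0.804, -0.518, -0.108]), 'torque': array([ 0.021,  0.007, -0.003]), 'gripper_force': np.float64(0.0), 'finger_gap': np.float64(0.088)}
top {'K': [[412.143, 0.0, 260.419], [0.0, 412.143, 189.189], [0.0, 0.0, 1.0]], 'R': [[-0.021, -1.0, -0.001], [-0.998, 0.021, -0.057], [0.057, -0.0, -0.998]], 't': [0.04, 0.568, 1.192]}
scene {'K': [[381.682, 0.0, 257.545], [0.0, 381.682, 188.446], [0.0, 0.0, 1.0]], 'R': [[-0.731, 0.682, 0.004], [0.379, 0.411, -0.829], [-0.568, -0.604, -0.559]], 't': [0.41, -0.159, 1.647]}
{'K': array([[329.72427904,   0.        , 247.67847643],
       [  0.        , 329.72427904, 190.75596631],
       [  0.        ,   0.        ,   1.        ]]), 'T_tool_cam': array([[ 6.44580498e-05, -9.65251666e-01, -2.61322058e-01,
         7.17560084e-02],
       [ 9.99999886e-01, -6.16368629e-05,  4.74330901e-04,
        -3.30814216e-04],
       [-4.73955764e-04, -2.61322059e-01,  9.65251551e-01,
        -1.62913476e-01],
       [ 0.00000000e+00,  0.00000000e+00,  0.00000000e+00,
         1.00000000e+00]])}
```

View pics/top.png

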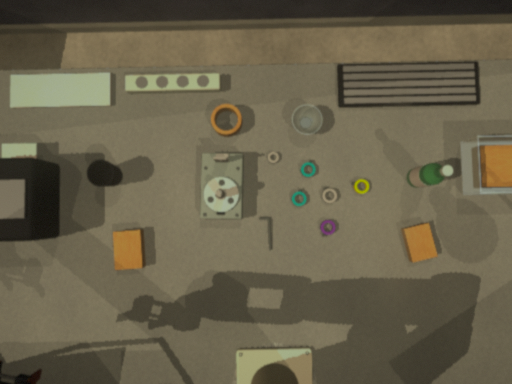

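View pics/scene.png

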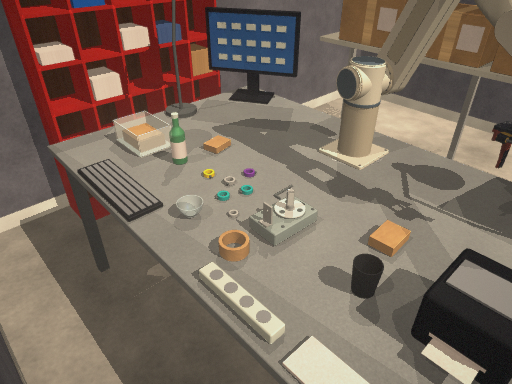

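The top view shows the winder at about (221,188) with its guide at (221,157). The steel collar is at (329,195), the spacer at (273,157) and the hex key at (268,232). Next I'll measure these.

```bash
cat > h.py <<'E'
from rig import *
import cv2,numpy as np
from scipy.spatial.transform import Rotation as Ro
def cloud(n,im=None,d=None):
    if n=="wrist":
        s=state(); 
        if im is None: im,d=camera(n)
        p=camera_params(n); T=np.eye(4); T[:3,:3]=Ro.from_euler('xyz',s['tcp_rot']).as_matrix(); T[:3,3]=s['tcp_pos']
        M=T@p['T_tool_cam']; Rc,tc=M[:3,:3],M[:3,3]
    else:
        if im is None: im,d=camera(n)
        p=camera_params(n); Rc=p['R'].T; tc=-Rc@p['t']
    K=p['K']; v,u=np.mgrid[:d.shape[0],:d.shape[1]]
    c=np.stack([(u-K[0,2])/K[0,0]*d,(v-K[1,2])/K[1,1]*d,d],-1)
    X=c@Rc.T+tc; X[d==0]=np.nan
    return im,d,X
def rect(m):
    r=cv2.minAreaRect(m.astype(np.float32)*1000); return np.round(r[0],1),np.round(r[1],1),round(r[2],1)
E
python3 - <<'E'
from h import *
z=np.load('top.npz'); im,d,X=cloud('top',z['im'],z['d'])
for nm,(r0,r1,c0,c1),lo,hi in [('housing',(145,225,195,250),.042,.054),('disc',(145,225,195,250),.0555,.062),('guide+sp',(145,225,195,250),.085,.14),('collar',(183,206,318,341),.009,.03),('spacer',(148,166,264,282),.007,.03)]:
    P=X[r0:r1,c0:c1].reshape(-1,3); P=P[(P[:,2]>lo)&(P[:,2]<hi)]
    print(nm,len(P),rect(P[:,:2]),np.round(np.median(P,0),4))
    if nm=='guide+sp': print(np.round(P,3).tolist())
c=im[140:240,190:350,::-1]; cv2.imwrite('pics/topz.png',cv2.resize(c,None,fx=5,fy=5,interpolation=cv2.INTER_CUBIC))
E
```

```text
housing 1606 (array([579.1, 140.6]), array([120.3, 189.8]), 88.5) [0.6077 0.1368 0.0503]
disc 807 (array([578. , 141.4]), array([110.6, 182.1]), 89.0) [0.5579 0.1396 0.0587]
guide+sp 117 (array([597.4, 138.6]), array([ 35.8, 110.2]), 88.4) [0.5623 0.1383 0.1178]
[[0.653, 0.155, 0.114], [0.652, 0.152, 0.117], [0.653, 0.149, 0.115], [0.653, 0.147, 0.114], [0.652, 0.143, 0.12], [0.652, 0.141, 0.115], [0.652, 0.138, 0.118], [0.652, 0.136, 0.119], [0.652, 0.133, 0.116], [0.652, 0.131, 0.114], [0.652, 0.127, 0.118], [0.65, 0.155, 0.114], [0.65, 0.152, 0.116], [0.65, 0.147, 0.116], [0.649, 0.144, 0.119], [0.65, 0.141, 0.116], [0.65, 0.139, 0.115], [0.649, 0.136, 0.116], [0.65, 0.133, 0.114], [0.649, 0.13, 0.117], [0.649, 0.128, 0.118], [0.65, 0.126, 0.109], [0.65, 0.123, 0.113], [0.649, 0.12, 0.116], [0.647, 0.155, 0.118], [0.647, 0.152, 0.117], [0.647, 0.149, 0.117], [0.647, 0.147, 0.117], [0.647, 0.144, 0.117], [0.647, 0.141, 0.116], [0.647, 0.138, 0.117], [0.647, 0.136, 0.113], [0.647, 0.133, 0.117], [0.647, 0.131, 0.114], [0.647, 0.128, 0.112], [0.646, 0.125, 0.117], [0.646, 0.122, 0.11
[... 1303 characters left out ...]
[0.549, 0.147, 0.127], [0.549, 0.144, 0.128], [0.549, 0.142, 0.123], [0.549, 0.139, 0.128], [0.549, 0.136, 0.126], [0.549, 0.134, 0.122], [0.549, 0.131, 0.125], [0.55, 0.13, 0.108], [0.546, 0.147, 0.127], [0.546, 0.144, 0.134], [0.546, 0.141, 0.13], [0.546, 0.139, 0.13], [0.546, 0.136, 0.128], [0.546, 0.134, 0.124], [0.547, 0.132, 0.118], [0.548, 0.131, 0.093], [0.544, 0.145, 0.122], [0.544, 0.142, 0.128], [0.544, 0.139, 0.125], [0.544, 0.136, 0.126], [0.544, 0.135, 0.114], [0.545, 0.134, 0.093], [0.542, 0.14, 0.089]]
collar 121 (array([ 546.5, -172.4]), array([43.5, 43. ]), 75.2) [ 0.547  -0.1716  0.0158]
spacer 74 (array([667.8,  -6.3]), array([43.9, 40.2]), 62.1) [ 0.6632 -0.0108  0.0113]
```

View pics/topz.png

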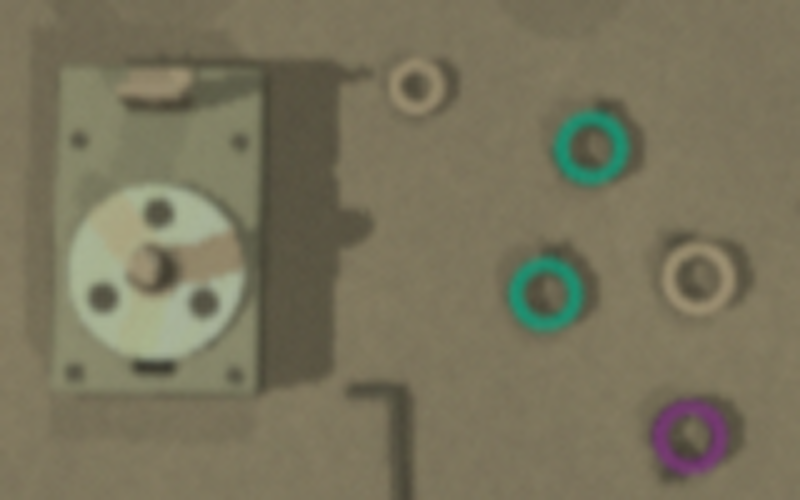

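The winder's axis is near (0.554, 0.141) with yaw about -1.5°, and the guide fits that at (0.649, 0.1385). The collar centre is near (0.547, -0.172). The dark nub at upper left of its ring in the crop (675,240) is probably the screw. I'll move above the spindle for a wrist look.

Emit:
send_rows:
  commands:
    - [-0.127,-0.09,0,0,0,0]
    - [-0.127,-0.09,0,0,0,0]
    - [-0.127,-0.09,0,0,0,0]
    - [-0.127,-0.09,0,0,0,0]
    - [-0.127,-0.09,0,0,0,0]
    - [-0.127,-0.09,0,0,0,0]
    - [-0.127,-0.09,0,0,0,0]
  fingers: -1

```text
clock: 0.68
tcp_pos: [0.2869, 0.4442, 0.2224]
tcp_rot: [-3.141, -0.0, 2.913]
ft_force: [0.5, 1.2, -0.6]
finger_gap: 0.0876
gripper_force: 0.0
```

Emit:
send_rows:
  commands:
    - [-0.127,-0.09,0,0,0,0]
    - [-0.127,-0.09,0,0,0,0]
    - [-0.127,-0.09,0,0,0,0]
    - [-0.127,-0.09,0,0,0,0]
    - [-0.127,-0.09,0,0,0,0]
    - [-0.127,-0.09,0,0,0,0]
    - [-0.127,-0.09,0,0,0,0]

```text
clock: 1.27
tcp_pos: [0.4315, 0.2812, 0.2225]
tcp_rot: [-3.141, -0.0, 2.913]
ft_force: [0.5, -0.6, -0.1]
finger_gap: 0.0877
gripper_force: 0.0
```

Emit:
send_rows:
  commands:
    - [-0.127,-0.09,0,0,0,0]
    - [-0.127,-0.09,0,0,0,0]
    - [-0.127,-0.09,0,0,0,0]
    - [-0.127,-0.09,0,0,0,0]
    - [-0.127,-0.09,0,0,0,0]
    - [-0.127,-0.09,0,0,0,0]

```text
clock: 1.77
tcp_pos: [0.5554, 0.1414, 0.2224]
tcp_rot: [-3.141, -0.001, 2.913]
ft_force: [-0.1, 0.7, -0.1]
finger_gap: 0.0875
gripper_force: 0.0
```

Emit:
send_rows:
  commands:
    - [0,0,0,0,0,0.038]
    - [0,0,0,0,0,0.038]
    - [0,0,0,0,0,0.038]
    - [0,0,0,0,0,0.038]
    - [0,0,0,0,0,0.038]
    - [0,0,0,0,0,0.038]
    - [0,0,0,0,0,0.038]
    - [0,0,0,0,0,0.038]

```text
clock: 2.43
tcp_pos: [0.5545, 0.1428, 0.2223]
tcp_rot: [-3.141, -0.0, 1.952]
ft_force: [0.7, -0.2, 0.6]
finger_gap: 0.0882
gripper_force: 0.0
```

Emit:
send_rows:
  commands:
    - [0,0,0,0,0,0.038]
    - [0,0,0,0,0,0.038]
    - [0,0,0,0,0,0.038]
    - [0,0,0,0,0,0.038]
    - [0,0,0,0,0,0.038]
    - [0,0,0,0,0,0.038]
    - [0,0,0,0,0,0.038]
    - [0,0,0,0,0,0.038]

```text
clock: 3.1
tcp_pos: [0.5545, 0.1428, 0.2223]
tcp_rot: [-3.141, 0.001, 0.997]
ft_force: [0.5, 0.2, -0.3]
finger_gap: 0.088
gripper_force: 0.0
```

Emit:
send_rows:
  commands:
    - [0,0,0,0,0,0]
    - [0,0,0,0,0,0]

```text
clock: 3.27
tcp_pos: [0.5546, 0.1428, 0.2224]
tcp_rot: [-3.141, 0.0, 1.006]
ft_force: [0.2, 0.7, -1.4]
finger_gap: 0.088
gripper_force: 0.0
```

```bash
python3 - <<'E'
from h import *
import rig; print([k for k in dir(rig) if not k.startswith('_')], getattr(rig,'grasp_offset',None))
im,d,X=cloud('wrist'); np.savez('w1.npz',im=im,d=d,X=X)
print(rect(X[(X[...,2]>.042)&(X[...,2]<.054)][:,:2]))
D=X[(X[...,2]>.056)&(X[...,2]<.0605)&(np.hypot(X[...,0]-.555,X[...,1]-.141)<.06)]
print('disc',cv2.minEnclosingCircle(D[:,:2].astype(np.float32)*1000))
S=X[(X[...,2]>.1245)&(X[...,2]<.14)&(np.hypot(X[...,0]-.555,X[...,1]-.141)<.02)]
print('top',len(S),cv2.minEnclosingCircle(S[:,:2].astype(np.float32)*1000),S.mean(0))
G=X[(X[...,2]>.1125)&(X[...,2]<.119)&(X[...,0]>.63)]; print('guide',len(G),rect(G[:,:2]))
B=X[(X[...,2]>.08)&(X[...,2]<.118)&(np.hypot(X[...,0]-.555,X[...,1]-.141)<.02)]
a=np.degrees(np.arctan2(B[:,1]-.1413,B[:,0]-.5545)); r=np.hypot(B[:,1]-.1413,B[:,0]-.5545)*1e3
for lo in range(-90,200,10):
    m=(a>=lo)&(a<lo+10)
    if m.sum()>3: print(lo,m.sum(),round(np.median(r[m]),1))
ys,xs=np.where(np.hypot(X[...,0]-.555,X[...,1]-.141)<.055)
c=im[max(ys.min()-10,0):ys.max()+10,max(0,xs.min()-10):xs.max()+10,::-1]; print(c.shape,xs.min(),ys.min())
f=min(800/c.shape[1],600/c.shape[0]); cv2.imwrite('pics/w1.png',cv2.resize(c,None,fx=f,fy=f,interpolation=cv2.INTER_CUBIC))
E
```

```text
['MotionError', 'camera', 'camera_params', 'finish_job', 'grasp_offset', 'state'] -0.0187
(array([630.4,  77.2]), array([255.8, 340. ]), 74.3)
disc ((554.875244140625, 140.5557098388672), 49.86738967895508)
top 430 ((555.3469848632812, 140.53982543945312), 11.104142189025879) [0.55441807 0.13990156 0.12743437]
guide 374 (array([649.7, 137. ]), array([36. ,  6.5]), 87.8)
-20 4 12.5
-10 18 12.0
0 32 10.3
10 20 8.5
20 17 7.7
30 13 7.0
40 17 6.7
50 12 6.5
60 9 6.6
70 20 7.0
80 12 7.6
90 19 8.5
100 22 9.8
110 14 10.9
120 6 11.0
(274, 512, 3) 0 120
```

View pics/w1.png

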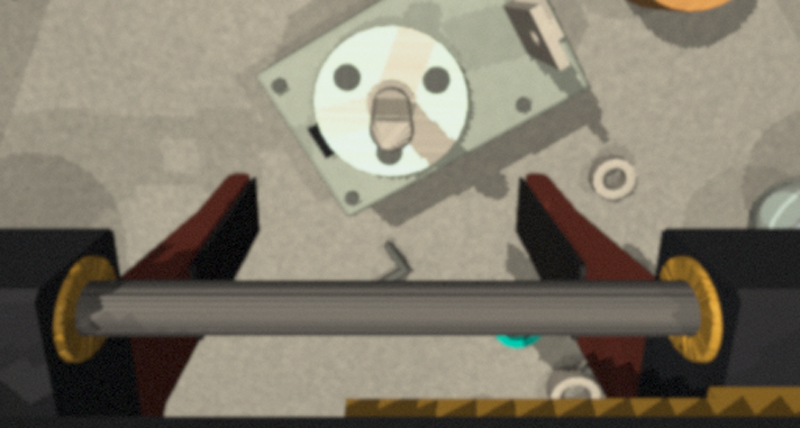

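The crop shows the flat as a lit face pointing at the camera, at about (392,135). The depth profile puts its normal at 54° in the world, with a smallest radius of 6.6 mm against 7 mm given. The axis is at (0.5547, 0.1408) and the winder yaw is about -2°. I'll rotate to yaw 144°, descend and pinch.

Emit:
send_rows:
  commands:
    - [0,0,0,0,0,-0.037]
    - [0,0,0,0,0,-0.037]
    - [0,0,0,0,0,-0.037]
    - [0,0,0,0,0,-0.037]
    - [0,0,0,0,0,-0.037]
    - [0,0,0,0,0,-0.037]
    - [0,0,0,0,0,-0.037]

```text
clock: 3.9
tcp_pos: [0.5547, 0.1429, 0.2226]
tcp_rot: [-3.141, -0.0, 1.825]
ft_force: [-0.7, -0.7, 0.5]
finger_gap: 0.0879
gripper_force: 0.0
```

Emit:
send_rows:
  commands:
    - [0,0,0,0,0,-0.037]
    - [0,0,0,0,0,-0.037]
    - [0,0,0,0,0,-0.037]
    - [0,0,0,0,0,-0.037]
    - [0,0,0,0,0,-0.037]
    - [0,0,0,0,0,-0.037]
    - [-0.006,-0.02,0,0,0,0]
    - [0,0,0,0,0,0]

```text
clock: 4.57
tcp_pos: [0.5531, 0.1384, 0.2225]
tcp_rot: [-3.141, -0.0, 2.512]
ft_force: [0.1, -0.1, 0.0]
finger_gap: 0.0879
gripper_force: 0.0
```

Emit:
send_rows:
  commands:
    - [0,0,0.09,0,0,0]
    - [0,0,0.09,0,0,0]
    - [0,0,0.09,0,0,0]
    - [0,0,0.09,0,0,0]
    - [0,0,0.09,0,0,0]
    - [0,0,0.09,0,0,0]
    - [0,0,0.09,0,0,0]
    - [0,0,0.09,0,0,0]

```text
clock: 5.23
tcp_pos: [0.5535, 0.1388, 0.0779]
tcp_rot: [3.141, 0.0, 2.511]
ft_force: [-0.4, 0.1, 0.2]
finger_gap: 0.0879
gripper_force: 0.0
```

Emit:
send_rows:
  commands:
    - [0,0,0,0,0,0]
    - [0,0,0,0,0,0]
    - [0,0,0,0,0,0]
    - [0,0,0,0,0,0]
    - [0,0,0,0,0,0]
    - [0,0,0,0,0,0]
  fingers: 1
  grip_force: 15

```text
clock: 5.73
tcp_pos: [0.5541, 0.139, 0.0797]
tcp_rot: [3.14, 0.001, 2.514]
ft_force: [0.9, -0.3, -0.5]
finger_gap: 0.0509
gripper_force: 0.0
```

Emit:
send_rows:
  commands:
    - [0,0,0,0,0,0]
    - [0,0,0,0,0,0]
    - [0,0,0,0,0,0]
    - [0,0,0,0,0,0]
    - [0,0,0,0,0,0]
    - [0,0,0,0,0,0]
    - [0,0,0,0,0,0]
    - [0,0,0,0,0,0]

```text
clock: 6.4
tcp_pos: [0.5533, 0.1388, 0.0787]
tcp_rot: [-3.141, -0.0, 2.514]
ft_force: [-1.7, -0.4, 1.4]
finger_gap: 0.0188
gripper_force: 15.0
```

The gap is 18.8 mm, so the fingers are on the flat. Now I'll turn it 56° clockwise about the axis.

Emit:
send_rows:
  commands:
    - [0.0012,0,0,0,0,0.0311]
    - [0.0012,0,0,0,0,0.0311]
    - [0.0012,0,0,0,0,0.0311]
    - [0.0012,0,0,0,0,0.0311]
    - [0.0012,0,0,0,0,0.0311]

```text
clock: 6.82
tcp_pos: [0.5529, 0.14, 0.0787]
tcp_rot: [3.141, 0.0, 2.02]
ft_force: [0.8, 1.0, 0.6]
finger_gap: 0.0187
gripper_force: 15.0
```

Emit:
send_rows:
  commands:
    - [0.0012,0,0,0,0,0.0311]
    - [0.0012,0,0,0,0,0.0311]
    - [0.0012,0,0,0,0,0.0311]
    - [0.0012,0,0,0,0,0.0311]
    - [0.0012,0,0,0,0,0.0311]

```text
clock: 7.23
tcp_pos: [0.5531, 0.1412, 0.0787]
tcp_rot: [3.14, -0.0, 1.532]
ft_force: [2.5, 0.3, -1.2]
finger_gap: 0.0188
gripper_force: 15.0
```

Emit:
send_rows:
  commands:
    - [0,0,0,0,0,0]
    - [0,0,0,0,0,0]
    - [0,0,0,0,0,0]
    - [0,0,0,0,0,0]
    - [0,0,0,0,0,0]

```text
clock: 7.65
tcp_pos: [0.553, 0.1411, 0.0787]
tcp_rot: [3.14, -0.0, 1.538]
ft_force: [5.3, 2.1, -4.5]
finger_gap: 0.0193
gripper_force: 15.0
```

Emit:
send_rows:
  commands:
    - [0,0,0,0,0,0]
    - [0,0,0,0,0,0]
    - [0,0,0,0,0,0]
    - [0,0,0,0,0,0]
    - [0,0,0,0,0,0]
    - [0,0,0,0,0,0]
  fingers: -1

```text
clock: 8.15
tcp_pos: [0.5521, 0.1409, 0.0787]
tcp_rot: [-3.141, 0.0, 1.537]
ft_force: [0.1, -0.4, 0.9]
finger_gap: 0.055
gripper_force: 0.0
```

Emit:
send_rows:
  commands:
    - [0,0,-0.09,0,0,0]
    - [0,0,-0.09,0,0,0]
    - [0,0,-0.09,0,0,0]
    - [0,0,-0.09,0,0,0]
    - [0,0,-0.09,0,0,0]
    - [0,0,-0.09,0,0,0]
    - [0,0,-0.09,0,0,0]
    - [0,0,-0.09,0,0,0]

```text
clock: 8.82
tcp_pos: [0.552, 0.1409, 0.2236]
tcp_rot: [-3.141, 0.0, 1.537]
ft_force: [0.9, -0.2, 0.3]
finger_gap: 0.0879
gripper_force: 0.0
```

Emit:
send_rows:
  commands:
    - [0,0,0,0,0,0.0385]
    - [0,0,0,0,0,0.0385]
    - [0,0,0,0,0,0.0385]
    - [0,0,0,0,0,0.0385]
    - [0,0,0,0,0,0.0385]
    - [0,0,0,0,0,0.0385]
    - [0,0,0,0,0,0.0385]
    - [0,0,0,0,0,0.0385]

```text
clock: 9.48
tcp_pos: [0.5521, 0.1409, 0.2226]
tcp_rot: [-3.142, 0.0, 0.563]
ft_force: [0.5, -0.8, 0.1]
finger_gap: 0.0879
gripper_force: 0.0
```

Emit:
send_rows:
  commands:
    - [0,0,0,0,0,0.0385]
    - [0,0,0,0,0,0.0385]
    - [0,0,0,0,0,0.0385]
    - [0,0,0,0,0,0.0385]
    - [0,0,0,0,0,0.0385]
    - [0,0,0,0,0,0]
    - [0,0,0,0,0,0]
    - [0,0,0,0,0,0]

```text
clock: 10.15
tcp_pos: [0.5523, 0.1409, 0.2227]
tcp_rot: [3.142, 0.0, -0.032]
ft_force: [0.8, 0.2, 0.1]
finger_gap: 0.0876
gripper_force: 0.0
```

```bash
python3 - <<'E'
from h import *
print(state()['tcp_pos'],state()['tcp_rot'])
im,d,X=cloud('wrist'); np.savez('w2.npz',im=im,d=d,X=X)
D=X[(X[...,2]>.056)&(X[...,2]<.0605)&(np.hypot(X[...,0]-.555,X[...,1]-.141)<.06)]
print('disc',cv2.minEnclosingCircle(D[:,:2].astype(np.float32)*1000))
G=X[(X[...,2]>.1125)&(X[...,2]<.119)&(X[...,0]>.63)]; print('guide',len(G),rect(G[:,:2]) if len(G) else 0)
B=X[(X[...,2]>.08)&(X[...,2]<.118)&(np.hypot(X[...,0]-.555,X[...,1]-.141)<.016)]
from scipy.optimize import least_squares
F=B[(np.abs(B[:,1]-.141)<.007)&(B[:,0]>.555)]; 
vt=np.linalg.svd(F-F.mean(0))[2][2]; print('flat n',len(F),vt,np.degrees(np.arctan2(vt[1],vt[0])),F.mean(0))
a=np.degrees(np.arctan2(B[:,1]-.1408,B[:,0]-.5547)); r=np.hypot(B[:,1]-.1408,B[:,0]-.5547)*1e3
for lo in range(-90,90,10):
    m=(a>=lo)&(a<lo+10)
    if m.sum()>3: print(lo,m.sum(),round(np.median(r[m]),1))
cv2.imwrite('pics/w2.png',im[:,:,::-1])
E
```

```text
[0.55225804 0.14092899 0.22266126] [ 3.14155891e+00  1.16787629e-04 -3.20083458e-02]
disc ((555.2291259765625, 140.4174346923828), 49.827301025390625)
guide 422 (array([650. , 136.7]), array([35.6,  6.1]), 88.2)
flat n 142 [ 0.99992919 -0.01177837  0.0016985 ] -0.6748672704906465 [0.56213588 0.14098998 0.10064604]
-70 6 12.6
-60 23 12.0
-50 25 10.4
-40 16 9.1
-30 18 8.2
-20 18 7.6
-10 9 7.5
0 18 7.5
10 9 7.8
20 17 8.2
30 21 9.3
40 21 10.5
50 13 11.6
60 5 11.7
```

The flat now faces about -1°, against a guide direction of -2.2°, so it's well aligned. Next, over to the collar.

Emit:
send_rows:
  commands:
    - [0.002,0.13,0,0,0,0]
    - [0.002,0.13,0,0,0,0]
    - [0.002,0.13,0,0,0,0]
    - [0.002,0.13,0,0,0,0]
    - [0.002,0.13,0,0,0,0]
    - [0.002,0.13,0,0,0,0]

```text
clock: 10.7
tcp_pos: [0.549, -0.0162, 0.2228]
tcp_rot: [3.142, -0.0, -0.033]
ft_force: [0.6, -0.6, 0.1]
finger_gap: 0.0878
gripper_force: 0.0
```

Emit:
send_rows:
  commands:
    - [0.002,0.13,0,0,0,0]
    - [0.002,0.13,0,0,0,0]
    - [0.002,0.13,0,0,0,0]
    - [0.002,0.13,0,0,0,0]
    - [0.002,0.13,0,0,0,0]
    - [0.002,0.13,0,0,0,0]
    - [0,0,0,0,0,0]
    - [0,0,0,0,0,0]

```text
clock: 11.37
tcp_pos: [0.5459, -0.172, 0.2226]
tcp_rot: [-3.141, 0.0, -0.036]
ft_force: [-0.4, 0.9, 0.3]
finger_gap: 0.0877
gripper_force: 0.0
```

```bash
python3 - <<'E'
from h import *
print(state()['tcp_pos'],state()['tcp_rot'])
im,d,X=cloud('wrist'); np.savez('w3.npz',im=im,d=d,X=X)
R=np.hypot(X[...,0]-.547,X[...,1]+.172)
m=(X[...,2]>.013)&(X[...,2]<.019)&(R<.04); P=X[m]; c0=cv2.minEnclosingCircle(P[:,:2].astype(np.float32)*1000)
print(m.sum(),c0)
from scipy.optimize import least_squares
c=np.array(c0[0])/1000
for _ in range(3):
    r=np.hypot(*(P[:,:2]-c).T); k=(r>.012)&(r<.0235); 
    c=least_squares(lambda q:np.hypot(*(P[k][:,:2]-q).T)-.01775,c).x
print('c',c)
M=(X[...,2]>.005)&(X[...,2]<.02); r=np.hypot(X[...,0]-c[0],X[...,1]-c[1])
S=X[M&(r>.0245)&(r<.032)]; a=np.degrees(np.arctan2(S[:,1]-c[1],S[:,0]-c[0])); print('screw',len(S),np.percentile(a,[10,50,90]),S.mean(0))
ys,xs=np.where(r<.06); q=im[ys.min():ys.max(),xs.min():xs.max(),::-1]; print(q.shape,xs.min(),ys.min())
cv2.imwrite('pics/w3.png',cv2.resize(q,None,fx=3,fy=3,interpolation=cv2.INTER_CUBIC))
E
```

```text
[ 0.54585885 -0.17202923  0.22257569] [-3.14144013e+00  1.00765838e-04 -3.63791230e-02]
721 ((548.8007202148438, -171.58680725097656), 24.815872192382812)
c [ 0.54705901 -0.17367386]
screw 33 [24.35220342 31.41508058 38.538028  ] [ 0.56980618 -0.15982056  0.0116441 ]
(272, 511, 3) 0 111
```

View pics/w3.png

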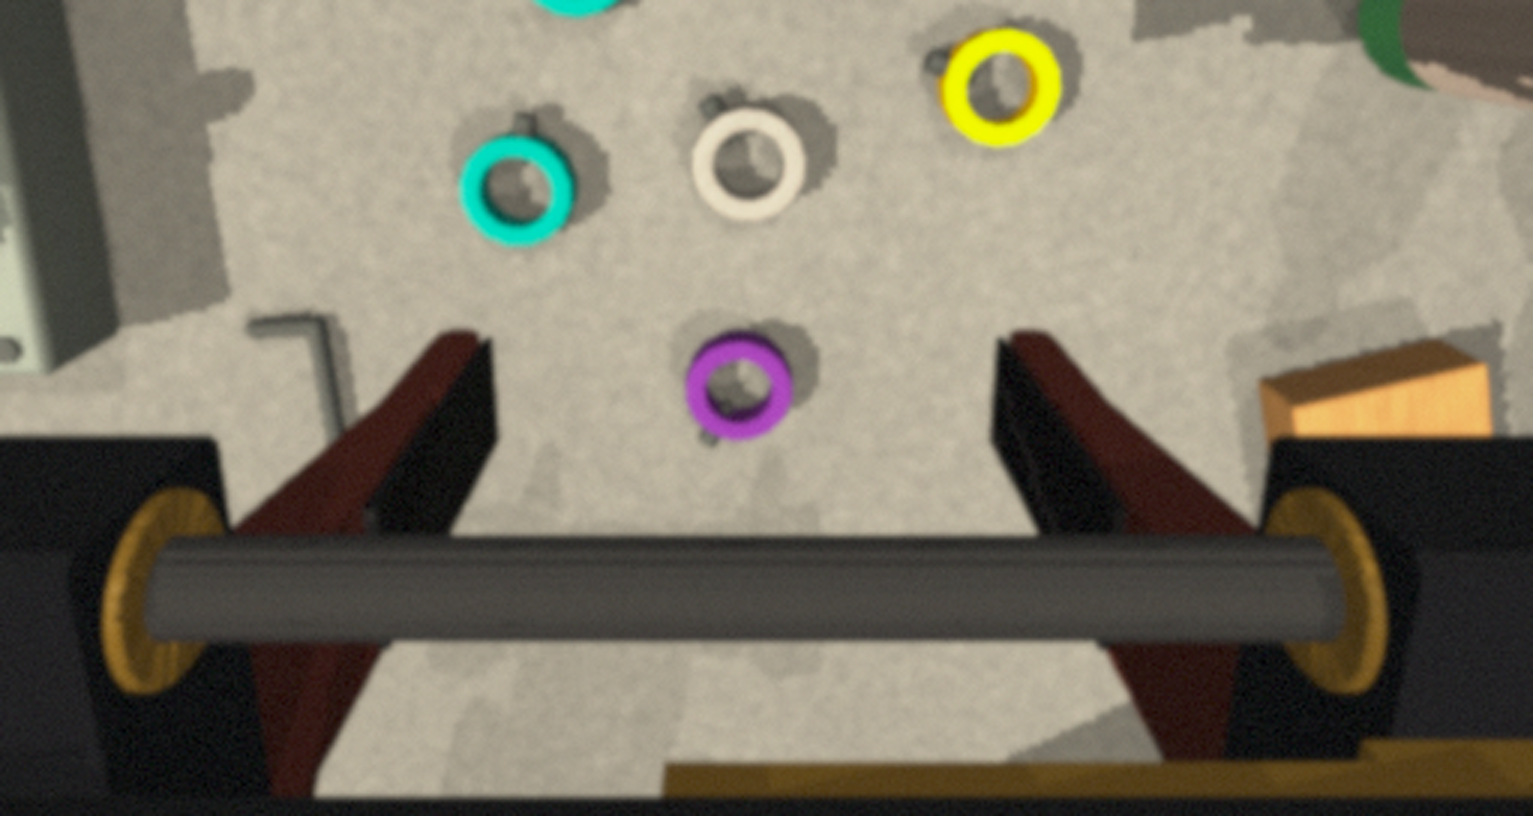

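The picture shows the steel collar at (750,163) with its screw at (712,103), pointing about 31° in the world. Depth agrees: the head points lie 26.6 mm out and 11.6 mm up. I'll line up tool x with the screw, narrow the fingers to about 62 mm and descend.

Emit:
send_rows:
  commands:
    - [0,0,0,0,0,-0.0368]
    - [0,0,0,0,0,-0.0368]
    - [0,0,0,0,0,-0.0368]
    - [0,0,0,0,0,-0.0368]
    - [0,0,0,0,0,-0.0368]
    - [0.002,0.008,0,0,0,0]
    - [0,0,0,0,0,0]
  fingers: -0.4

```text
clock: 12.0
tcp_pos: [0.5475, -0.1712, 0.2227]
tcp_rot: [3.142, -0.0, 0.541]
ft_force: [0.4, 0.3, 0.1]
finger_gap: 0.0615
gripper_force: 0.0
```

Emit:
send_rows:
  commands:
    - [0,0,0.125,0,0,0]
    - [0,0,0.125,0,0,0]
    - [0,0,0.125,0,0,0]
    - [0,0,0.125,0,0,0]
    - [0,0,0.125,0,0,0]
    - [0,0,0.125,0,0,0]
    - [0,0,0.125,0,0,0]

```text
clock: 12.58
tcp_pos: [0.5474, -0.1717, 0.0466]
tcp_rot: [3.141, -0.0, 0.54]
ft_force: [-0.3, 0.2, 0.0]
finger_gap: 0.0615
gripper_force: 0.0
```

Emit:
send_rows:
  commands:
    - [0,0,0.06,0,0,0]
    - [0,0,0.06,0,0,0]
    - [0,0,0.04,0,0,0]
    - [0,0,0.03,0,0,0]
    - [0,0,0.02,0,0,0]
    - [0,0,0.01,0,0,0]
    - [0,0,0,0,0,0]

```text
clock: 13.17
tcp_pos: [0.5475, -0.1723, 0.0039]
tcp_rot: [3.141, -0.0, 0.542]
ft_force: [-0.1, -0.2, 0.6]
finger_gap: 0.0616
gripper_force: 0.0
```

Emit:
send_rows:
  commands:
    - [0,0,0,0,0,0]
    - [0,0,0,0,0,0]
    - [0,0,0,0,0,0]
    - [0,0,0,0,0,0]
    - [0,0,0,0,0,0]
    - [0,0,0,0,0,0]
    - [0,0,0,0,0,0]
    - [0,0,0,0,0,0]
  fingers: 1
  grip_force: 25

```text
clock: 13.83
tcp_pos: [0.5476, -0.1724, 0.0042]
tcp_rot: [3.141, -0.001, 0.542]
ft_force: [-0.4, -0.1, 5.5]
finger_gap: 0.0424
gripper_force: 25.0
```

Emit:
send_rows:
  commands:
    - [0,0,0,0,0,0]
    - [0,0,0,0,0,0]
    - [0,0,-0.02,0,0,0]
    - [0,0,-0.06,0,0,0]
    - [0,0,-0.12,0,0,0]
    - [0,0,-0.15,0,0,0]
    - [0,0,-0.15,0,0,0]
    - [0,0,-0.15,0,0,0]

```text
clock: 14.5
tcp_pos: [0.5466, -0.1719, 0.1354]
tcp_rot: [-3.141, 0.001, 0.542]
ft_force: [0.8, 0.8, -0.9]
finger_gap: 0.0426
gripper_force: 25.0
```

Emit:
send_rows:
  commands:
    - [0,0,-0.15,0,0,0]
    - [0,0,-0.15,0,0,0]
    - [0,0,-0.1,0,0,0]
    - [0,0,-0.05,0,0,0]
    - [0,0,0,0,0,0]
    - [0,0,0,0,0,0]
    - [0,0,0,0,0,0]

```text
clock: 15.08
tcp_pos: [0.5461, -0.1718, 0.2221]
tcp_rot: [-3.139, 0.002, 0.542]
ft_force: [0.3, 0.6, -2.5]
finger_gap: 0.0426
gripper_force: 25.0
```

```bash
cat > col.py <<'E'
from h import *
from scipy.optimize import least_squares
def tool_cloud():
    s=state(); im,d,X=cloud('wrist'); R=Ro.from_euler('xyz',s['tcp_rot']).as_matrix()
    return s,im,d,X,(X-s['tcp_pos'])@R
E
python3 - <<'E'
from col import *
s,im,d,X,T=tool_cloud(); np.savez('w4.npz',im=im,d=d,T=T)
print(s['tcp_pos'],s['tcp_rot'],s['finger_gap'],s['gripper_force'])
m=(np.abs(T[...,1])<.021)&(T[...,0]>-.03)&(T[...,0]<.04)&(T[...,2]>-.03)&(T[...,2]<.01)
P=T[m]*1e3; print(len(P)); 
h,e=np.histogram(P[:,2],np.arange(-30,11,1)); print(list(zip(e.astype(int),h)))
top=P[P[:,2]<-9]; print('top med z',np.median(top[:,2]),cv2.minEnclosingCircle(top[:,:2].astype(np.float32)), np.percentile(top,[1,99],axis=0))
S=P[P[:,0]>23]; print('screw',len(S),S.mean(0) if len(S) else 0)
ys,xs=np.where(m); q=im[max(ys.min()-40,0):ys.max()+40,max(xs.min()-60,0):xs.max()+60,::-1]; print(q.shape,xs.min(),ys.min())
cv2.imwrite('pics/w4.png',cv2.resize(q,None,fx=3,fy=3,interpolation=cv2.INTER_CUBIC)[:600,:800])
E
```

```text
[ 0.54608768 -0.17180327  0.22211625] [-3.13939641e+00  1.80464848e-03  5.42417619e-01] 0.04257324685628615 24.999594760593027
4926
[(np.int64(-30), np.int64(6)), (np.int64(-29), np.int64(7)), (np.int64(-28), np.int64(11)), (np.int64(-27), np.int64(8)), (np.int64(-26), np.int64(5)), (np.int64(-25), np.int64(10)), (np.int64(-24), np.int64(12)), (np.int64(-23), np.int64(6)), (np.int64(-22), np.int64(8)), (np.int64(-21), np.int64(12)), (np.int64(-20), np.int64(3)), (np.int64(-19), np.int64(6)), (np.int64(-18), np.int64(10)), (np.int64(-17), np.int64(8)), (np.int64(-16), np.int64(3)), (np.int64(-15), np.int64(24)), (np.int64(-14), np.int64(550)), (np.int64(-13), np.int64(1825)), (np.int64(-12), np.int64(822)), (np.int64(-11), np.int64(205)), (np.int64(-10), np.int64(169)), (np.int64(-9), np.int64(184)), (np.int64(-8), np.int64(186)), (np.int64(-7), np.int64(138)), (np.int64(-6), np.int64(143)), (np.int64(-5), np.int64(102)), (np.int64(-4), np.int64(82)), (np.int64(-3), np.int64(80)), (np.int64(-2), np.int64(91)), (np.int64(-1), np.int64(81)), (np.int64(0), np.int64(80)), (np.int64(1), np.int64(37)), (np.int64(2), np.int64(9)), (np.int64(3), np.int64(3)), (np.int64(4), np.int64(0)), (np.int64(5), np.int64(0)), (np.int64(6), np.int64(0)), (np.int64(7), np.int64(0)), (np.int64(8), np.int64(0)), (np.int64(9), np.int64(0))]
top med z -12.361868772618294 ((1.878191590309143, -0.8341403603553772), 25.2021484375) [[-21.29009611 -20.304827   -24.89318924]
 [ 21.44195138  20.97377272  -9.2150195 ]]
screw 198 [25.63443134 -0.30090535 -7.30690896]
(177, 210, 3) 206 191
```

View pics/w4.png

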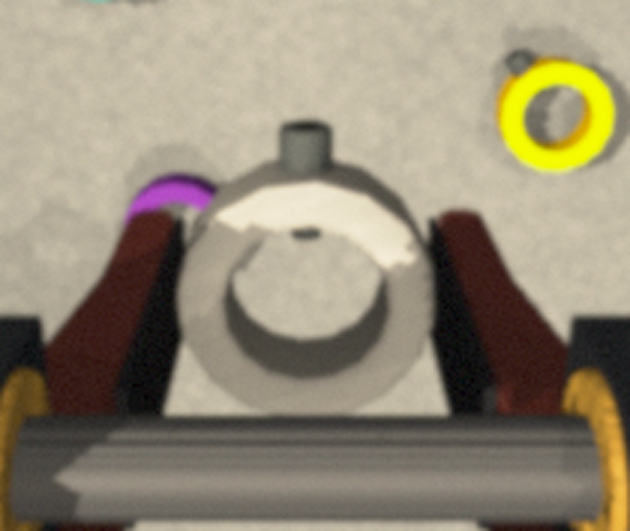

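The collar is held with its screw straight along tool x: the head at (305,145) sits over the ring centre at about (305,300). Now I'll fit the ring centre, level and twist.

```bash
cat >> col.py <<'E'
def fit(T):
    m=(np.abs(T[...,1])<.0215)&(T[...,0]>-.03)&(T[...,0]<.04)&(T[...,2]>-.03)&(T[...,2]<.01)
    P=T[m]*1e3; top=P[(P[:,2]<-10.5)&(P[:,2]>-15)&(P[:,0]<22.5)]
    A=np.c_[top[:,:2],np.ones(len(top))]; k=np.linalg.lstsq(A,top[:,2],rcond=None)[0]
    res=np.abs(A@k-top[:,2])<1; k=np.linalg.lstsq(A[res],top[res,2],rcond=None)[0]
    # rim silhouettes on a raster: fit annulus 13.5..22
    r2=lambda q:np.hypot(top[res,0]-q[0],top[res,1]-q[1])
    f=lambda q:np.maximum(r2(q)-22,0)+np.maximum(13.5-r2(q),0)
    from scipy.optimize import minimize
    c=minimize(lambda q:(f(q)**2).sum(),[0,0],method='Nelder-Mead').x
    S=P[(P[:,0]>c[0]+22.5)&(P[:,2]>-11.5)]
    print('plane slopes,z',k,'centre',c,'screw',np.median(S,0),'screw dir deg',np.degrees(np.arctan2(np.median(S[:,1])-c[1],np.median(S[:,0])-c[0])))
E
python3 - <<'E'
from col import *
fit(np.load('w4.npz')['T'])
E
```

```text
plane slopes,z [-2.72201366e-04  9.01570643e-04 -1.24002337e+01] centre [-1.14646736 -0.07809001] screw [24.89631967 -0.53063842 -7.8033624 ] screw dir deg -0.9955349366387751
```

Emit:
send_rows:
  commands:
    - [0.0607,-0.0937,0,0,0,0]
    - [0.0607,-0.0937,0,0,0,0]
    - [0.0607,-0.0937,0,0,0,0]
    - [0.0607,-0.0937,0,0,0,0]
    - [0.0607,-0.0937,0,0,0,0]
    - [0.0607,-0.0937,0,0,0,0]
    - [0.0607,-0.0937,0,0,0,0]

```text
clock: 15.72
tcp_pos: [0.5513, -0.0149, 0.2219]
tcp_rot: [-3.14, 0.003, 0.542]
ft_force: [-0.1, 0.0, -1.0]
finger_gap: 0.0427
gripper_force: 25.0
```

Emit:
send_rows:
  commands:
    - [0.0607,-0.0937,0,0,0,0]
    - [0.0607,-0.0937,0,0,0,0]
    - [0.0607,-0.0937,0,0,0,0]
    - [0.0607,-0.0937,0,0,0,0]
    - [0.0607,-0.0937,0,0,0,0]
    - [0.0607,-0.0937,0,0,0,0]
    - [0.0607,-0.0937,0,0,0,0]

```text
clock: 16.3
tcp_pos: [0.5564, 0.1412, 0.2218]
tcp_rot: [-3.141, 0.003, 0.543]
ft_force: [-0.1, 0.4, -1.0]
finger_gap: 0.0423
gripper_force: 25.0
```

Emit:
send_rows:
  commands:
    - [0,0,0,0,0,0.0311]
    - [0,0,0,0,0,0.0311]
    - [0,0,0,0,0,0.0311]
    - [0,0,0,0,0,0.0311]
    - [0,0,0,0,0,0.0311]
    - [0,0,0,0,0,0.0311]
    - [0,0,0,0,0,0]
    - [0,0,0,0,0,0]

```text
clock: 16.97
tcp_pos: [0.5566, 0.1401, 0.2223]
tcp_rot: [3.141, 0.002, -0.041]
ft_force: [0.9, -0.3, -2.1]
finger_gap: 0.0427
gripper_force: 25.0
```

```bash
python3 - <<'E'
from col import *
s,im,d,X,T=tool_cloud(); np.savez('w5.npz',im=im,d=d,T=T,X=X)
print(s['tcp_pos'],s['tcp_rot'],s['finger_gap'],s['gripper_force']); fit(T)
G=X[(X[...,2]>.1125)&(X[...,2]<.119)&(X[...,0]>.63)]; print('guide',len(G),rect(G[:,:2]) if len(G) else 0)
Q=X[(X[...,2]>.124)&(X[...,2]<.131)&(np.hypot(X[...,0]-.555,X[...,1]-.1405)<.02)]; print('sp top',len(Q), cv2.minEnclosingCircle(Q[:,:2].astype(np.float32)*1000) if len(Q) else 0)
D=X[(X[...,2]>.056)&(X[...,2]<.0605)&(np.hypot(X[...,0]-.555,X[...,1]-.141)<.055)]; print('disc',len(D),cv2.minEnclosingCircle(D[:,:2].astype(np.float32)*1000))
q=im[150:384,150:350,::-1]
cv2.imwrite('pics/w5.png',cv2.resize(q,None,fx=2.5,fy=2.5,interpolation=cv2.INTER_CUBIC))
E
```

```text
[0.55664947 0.14010145 0.2222888 ] [ 3.14094551e+00  2.40198414e-03 -4.08569190e-02] 0.04268019001602765 24.999835655617062
plane slopes,z [ 5.68292004e-05  2.22259137e-03 -1.24089814e+01] centre [-1.17470213  0.04726158] screw [25.11682251  0.30782082 -7.81580063] screw dir deg 0.5678048679275364
guide 416 (array([649.9, 136.7]), array([35.6,  5.9]), 88.0)
sp top 206 ((555.4632568359375, 140.17861938476562), 11.131378173828125)
disc 5537 ((555.3024291992188, 140.33946228027344), 49.81809616088867)
```

View pics/w5.png

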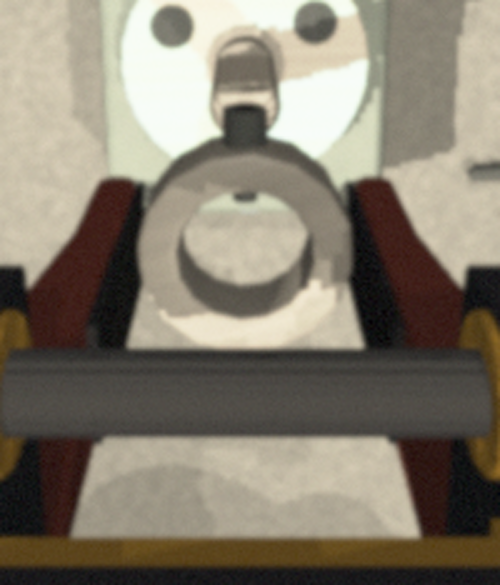

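The collar hangs level over the spindle's line, with the screw head at (245,125) directly in front of the flat. The offset is about 0.3 mm. Descending in steps while watching the force.

Emit:
send_rows:
  commands:
    - [0,0.0,0.07,0,0,0]
    - [0,0,0.07,0,0,0]
    - [0,0,0.07,0,0,0]
    - [0,0,0.07,0,0,0]
    - [0,0,0.07,0,0,0]
    - [0,0,0.05,0,0,0]
    - [0,0,0.02,0,0,0]
    - [0,0,0,0,0,0]

```text
clock: 17.68
tcp_pos: [0.5566, 0.1401, 0.1385]
tcp_rot: [3.141, 0.002, -0.043]
ft_force: [1.0, -0.4, -1.1]
finger_gap: 0.0422
gripper_force: 25.0
```

Emit:
send_rows:
  commands:
    - [0,0,0.015,0,0,0]
    - [0,0,0.015,0,0,0]
    - [0,0,0.015,0,0,0]
    - [0,0,0.015,0,0,0]
    - [0,0,0,0,0,0]

```text
clock: 18.1
tcp_pos: [0.5571, 0.1402, 0.1273]
tcp_rot: [3.141, 0.0, -0.044]
ft_force: [-0.9, -0.2, -1.0]
finger_gap: 0.0425
gripper_force: 25.0
```

Emit:
send_rows:
  commands:
    - [0,0,0.015,0,0,0]
    - [0,0,0.015,0,0,0]
    - [0,0,0.015,0,0,0]
    - [0,0,0.015,0,0,0]
    - [0,0,0,0,0,0]

```text
clock: 18.52
tcp_pos: [0.5569, 0.1402, 0.1149]
tcp_rot: [3.141, 0.001, -0.044]
ft_force: [0.7, 0.2, -1.5]
finger_gap: 0.0422
gripper_force: 25.0
```

Emit:
send_rows:
  commands:
    - [0,0,0.02,0,0,0]
    - [0,0,0.02,0,0,0]
    - [0,0,0.02,0,0,0]
    - [0,0,0.02,0,0,0]
    - [0,0,0,0,0,0]

```text
clock: 18.93
tcp_pos: [0.5567, 0.1401, 0.0987]
tcp_rot: [3.141, 0.001, -0.044]
ft_force: [0.5, -0.7, -1.2]
finger_gap: 0.0429
gripper_force: 25.0
```

Emit:
send_rows:
  commands:
    - [0,0,0.02,0,0,0]
    - [0,0,0.015,0,0,0]
    - [0,0,0.006,0,0,0]
    - [0,0,0,0,0,0]
    - [0,0,0,0,0,0]
    - [0,0,0,0,0,0]

```text
clock: 19.43
tcp_pos: [0.5575, 0.1403, 0.0916]
tcp_rot: [-3.142, -0.0, -0.044]
ft_force: [-0.3, 0.0, -1.3]
finger_gap: 0.042
gripper_force: 25.0
```

```bash
python3 - <<'E'
from col import *
s,im,d,X,T=tool_cloud()
print(s['tcp_pos'],s['tcp_rot'],s['ft_force'],s['torque'],s['finger_gap'],s['gripper_force']); fit(T)
G=X[(X[...,2]>.1125)&(X[...,2]<.119)&(X[...,0]>.63)]; print('guide',len(G),rect(G[:,:2]) if len(G) else 0)
Q=X[(X[...,2]>.125)&(X[...,2]<.131)&(np.hypot(X[...,0]-.555,X[...,1]-.1405)<.02)]; print('sp top',len(Q), cv2.minEnclosingCircle(Q[:,:2].astype(np.float32)*1000) if len(Q) else 0)
R=np.hypot(X[...,0]-.5555,X[...,1]-.1403); C=X[(R>.015)&(R<.021)&(np.abs(X[...,2]-.103)<.004)]; print('collar top z',len(C),np.median(C[:,2]))
S=X[(R>.0235)&(R<.031)&(X[...,0]>.57)&(X[...,2]>.09)&(X[...,2]<.104)&(abs(X[...,1]-.1395)<.01)]; print('screw',len(S),np.median(S,0))
cv2.imwrite('pics/w6.png',im[:,:,::-1])
E
```

```text
[0.55745702 0.14026093 0.09160342] [-3.14150646e+00 -2.66499924e-04 -4.37973230e-02] [-0.30148598  0.00925895 -1.25050301] [-0.01673425  0.13930927  0.02673019] 0.0419562035661257 24.9994369992055
plane slopes,z [ 3.65086593e-03  4.36436431e-04 -1.24589919e+01] centre [-4.06891369  0.1943445 ] screw [21.76234627 -0.17718998 -7.96462074] screw dir deg -0.8240360790758964
guide 1653 (array([649.9, 136.6]), array([36.2,  6.5]), 87.8)
sp top 1174 ((555.3812866210938, 139.934326171875), 10.807957649230957)
collar top z 1886 0.10413698904471522
screw 252 [0.58254438 0.13911318 0.09949953]
```

View pics/w6.png

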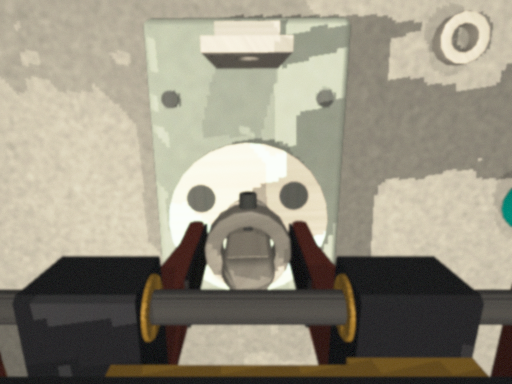

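The picture shows the collar round the spindle with its screw head at (248,200) pointing at the guide at (247,50). The collar's centre is 96 mm up, and the screw is 0.1 mm off the line to the hole. I'm handing it in.

```bash
python3 -c "
from rig import *
print(finish_job())"
```

```text
the job is handed in; nothing more can be done
None
```

I turned the spindle's flat to face the guide and handed the job in with the gripper holding the collar level round the spindle, its centre about 96 mm up and its screw in line with the hole; the judge's verdict wasn't shown, and one of the pictures I viewed (1533 x 816) was over the 800 x 600 limit.

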